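# Find the high spot of a pump pulley on the runout stand

## Robot

A 6-joint arm with a two-finger parallel gripper is mounted at the origin on the work surface. World frame = base frame: x ahead of the robot, y to its left, z up, the work surface at z = 0. Lengths are in m, angles in rad, forces in N, time in s.
With the tool pointing down it reaches from about 0.425 to 0.95 m from the base axis. Payload 3.5 kg.
Tool frame: the origin (TCP) lies at the very end of the fingers, on their centre line; the grasp point (between the pads) lies hold_point_z behind it (hold_point_z is the distance from the TCP to the grasp point, in m); z points along the fingers, y is the direction in which the jaws open and shut (so a half turn about z gives the same grasp; the last joint's range is limited). The gripper opens to 85 mm and grips with 20 to 120 N. Pads are 22 mm wide; open, the fingers measure 114 mm over their backs; the gripper's body (76 mm by 85 mm) begins 54 mm behind the grasp point. The pads swing forward as they close: fully open they stand 13 mm farther back than shut.
Start: joints at [1.18, 0.286, 1.577, -0, 1.279, -0.15], TCP at [0.161, 0.656, 0.231] pointing down, gripper open.
Joint ranges: [-2.77, 2.77], [-0.9, 2.22], [0.21, 2.48], [-1.53, 4.67], [0.24, 2.81], [-2.84, 2.84]. Speed limits (rad/s): [2.79, 2.79, 3.14, 3.14, 3.14, 3.14].

## Interface

Orientations are given as a rotation vector (axis times angle).
In Python, from plant import * gives the robot as it stands. The module is installed in compiled form; this text tells all that it offers.
- The arm moves only by the tool carry_out, never from a script. Its argument "commands" is a list of rows, each an object with "rot": the turn, a rotation vector about the tool's x, y, z in degrees, a list of three; "xyz": the shift along the tool's x, y, z in cm, a list of three; "claw": the closure, from 0 (fully open) to 1 (shut). A call has 1 to 20 rows; each row is the pose to reach, as a shift and turn from the pose commanded when the call began, along the tool's axes at that moment; what a row does not reach only later rows make up. A row lasts 1/8 s, in which the tool goes at most 62.5 mm and 10.7 degrees, less where a joint would pass 70% of its speed; a pose out of reach is approached as far as the arm can. A call with a gripper value outside its range is refused whole. The fingers move at their own pace and stop on an object; "squeeze" is the grip in N (left out, the last holds). Time passes only in rows, so rows that repeat a pose let the fingers close. It gives the time, the measured TCP pose, the force and the opening at its end, in the units of the state.
- sense(): the state, without advancing time (a new reading comes with each control period).
- get_image(name): name is "scene" or "top" or "wrist"; returns a dict with "pixels" (400x640x3 uint8, red, green, blue), "vfov" (degrees; the focal length in pixels is half the picture's height over the tangent of half this angle, whatever the lens; pixels are square), "cx", "cy" (the principal point, pixels), "pose" (4x4, takes a point from camera to world coordinates). Camera axes: x right, y up, looking along -z (the intrinsics and any distortion apply to the point x, -y, -z); pixel columns grow to the right and rows downward; lengths in m; the calibration is good to about 2 mm. A picture is of the moment at which its call begins. There is no depth.
- job_done(): hands the job in, once; it reports no verdict.
The state is a dict: "clock": time; "qpos": joint angles; "dq": joint speeds; "joint_efforts": joint torques, N m; "ee_pos": TCP position; "tcp_rot": TCP orientation; "contact_force": force on the tool from outside, world axes, zero at the start; "ft_torque": the same for the moment, N m; "gripper_width": opening from 0.0 (shut) to 1.0 (fully open).
Only numpy, scipy, OpenCV 4.12 (cv2) and the standard library are available. Lean on these libraries where they do the work, as an engineer would, in place of code of your own. Each camera call takes 0.05 s, during which the arm holds its last target.

## Task

Swing the gauge arm round to its stop so that its feeler stands at the pulley's rim. Then turn the pulley slowly (a full turn should take at least ten seconds), nudging its spokes lightly with closed fingers rather than gripping them, to find the one bent high spot of the rim, which you feel as it drags on the feeler. Go back to it and leave the pulley standing with the top of the high spot right at the feeler and the arm still at its stop; do not touch the feeler, and leave the loose fittings and tools alone.

Things in the scene. Friction and masses are not known exactly. Their poses are not given: they have to be found in the camera images.
- hub (a point): Point on the pulley's upright axis, level with the top faces of its spokes (100 mm above the bench). The pulley lies flat on the runout stand: grey V-belt pulley, 220 mm across, rim 28 mm high (bottom 78, top 106 mm above the bench); hub 54 mm across, its nut reaches 122 mm above the bench. The stand is bolted down: a green cast base 150 x 385 x 18 mm, long way from pulley to gauge column.
- pulley: The pulley; origin on its axis at bench level, x along one spoke, z up. Four straight spokes at 0, 90, 180, 270 degrees, each 16 mm wide, top 100 and underside 84 mm above the bench, between hub (27 mm radius) and rim (inner radius 92 mm). The four open windows between them take closed fingers; below a window nothing stands above 34 mm, save the bearing within 31 mm of the axis.
- spindle (a joint): Angle of the pulley, anticlockwise from above, rad; turns without end both ways. Stiff bearing: about 0.25 N m to turn (some 4 N on a spoke 58 mm out), so it stops and stays where it is left. The high spot is one bent place of the rim's upper lip, 3 mm proud, some 35 degrees wide, rounded, highest in its middle; where it sits relative to the spokes differs every time and is not measured.
- gauge_arm (a joint): Swing of the gauge arm about its upright column, rad: starts parked between 0 and 0.25, 0.90 when against its stop pin. It grows anticlockwise from above. At the stop the arm points from the column straight at the pulley's axis. Stiff pivot, about 0.7 N m (12 N at the knob), stays where it is left.
- knob (a point): Centre of the black knob that stands up from the gauge arm, for pushing or pinching: 16 mm across, 115 to 143 mm above the bench (this point 129 mm), 60 mm from the column. Arm below it: 14 mm wide, top at 109 mm above the bench.
- column (a point): Axis of the gauge column (34 mm across at the arm's boss, top 123 mm above the bench), given 129 mm above the bench. It stands 226 mm from the pulley's axis.
- feeler: Small sprung steel feeler in the end of the gauge arm, ball tip 10 mm across; origin at the ball's centre, 110 mm from the column, 103 mm above the bench. Arm at its stop, the ball is 1 mm clear of the true rim; only the high spot touches it, over some 30 degrees of turn, pressing it back up to 2 mm and 7.5 N at the top. On a spoke 58 mm out that adds up to 6 to 9 N of drag, rising and falling alike either side of the top. Keep off.
- wrench: Open-ended steel wrench, 190 mm long, lying on the bench; leave alone.
- nipple_big: Big zinc hex nipple, 58 mm over the hexagon, 62 mm tall, standing; leave alone.
- nipple_small: Small zinc hex nipple, 37 mm over the hexagon, 46 mm tall, standing; leave alone.
- brass_tee: Brass tee fitting, 84 mm long, lying; leave alone.
- oil_bottle: Grey bottle with a red cap, 54 mm across, 150 mm tall; leave alone.
- spare_bush: Steel bush, 42 mm across, 32 mm tall; leave alone.
- flare_nut: Brass flare nut, 26 mm across, 22 mm tall, standing on the stand's base plate beside the gauge column; leave alone.

How it is judged:
On the way:
1. the gauge arm has been swung round to its stop (value of joint gauge_arm above 0.87 rad), for 0.2 s.
At the end, for the whole second after the job is handed in: The gauge arm is still at its stop (over 0.87 rad), the pulley stands still (under 0.03 rad/s) and its rim presses the feeler with more than 6 N of the 7.5 N at the very top, that is within about 7 degrees of the top of the high spot (value of joint gauge_arm above 0.87 rad and contact force between feeler and anything else above 6 N and velocity of joint spindle between -0.03 and 0.03 rad/s); the robot touches nothing.
It fails at once if the robot touches the feeler (contact force between any of the fingers, the arm and feeler above 0.5 N).
It fails at once if the pulley is pushed or gripped harder than 25 N (contact force between any of the fingers, the arm and pulley above 25 N).
It fails at once if the pulley is spun faster than 1.5 rad/s (velocity of joint spindle above 1.5 rad/s or velocity of joint spindle below -1.5 rad/s).
It fails at once if a loose fitting or tool is moved by more than 15 mm (distance of any of wrench, nipple_big, nipple_small, brass_tee, oil_bottle, spare_bush, flare_nut from where it was at the start of the episode above 0.015 m).
It also fails if it takes over 70 s, if anything falls off the work surface, if the arm or the gripper's body presses on something with over 40 N, if the wrist force passes 120 N, or if a joint passes its speed limit or range.

## Working session

There is one attempt and no reset: what is moved stays moved. The work goes in short steps, Python scripts to look and compute and a tool call to move; the robot and the scene stay as the last step left them, time stands still between calls to the robot, and variables do not carry over. Pictures are saved under pics/ and viewed, and the job is handed in when it is done.

Besides the shell and the picture viewer there is one more tool, called after "Request:" by a JSON object that holds its "method" and its "body". carry_out: Moves the arm, as the interface text tells. Its arguments: {"type":"object","properties":{"commands":{"type":"array"},"squeeze":{"type":"number"}},"required":["commands"]}

```bash
mkdir -p pics; python3 - <<'E'
from plant import *
import cv2
print(sense())
for n in("scene","top","wrist"):
    d=get_image(n); cv2.imwrite(f"pics/{n}0.png",d["pixels"][:,:,::-1]); print(n,{k:v for k,v in d.items() if k!="pixels"})
E
```

```text
{'clock': 0.0, 'qpos': array([ 1.18001089e+00,  2.87184572e-01,  1.57817669e+00,  9.93172812e-06,
        1.27858729e+00, -1.49980359e-01]), 'dq': array([ 0.00031719, -0.00102199,  0.00027119,  0.00079465, -0.00110328,
        0.00050133]), 'joint_efforts': array([ 7.04803024e-04, -4.05983591e+01, -2.92629951e+01, -4.80081792e-05,
        5.76735532e-03, -1.02046307e-06]), 'ee_pos': array([0.16068137, 0.65492345, 0.22993473]), 'tcp_rot': array([-0.37727003, -3.11821233,  0.00356148]), 'contact_force': array([-0.27935167, -0.60975941, -0.62745032]), 'ft_torque': array([-0.00833696, -0.04481494, -0.01964732]), 'gripper_width': 0.9990909187041949}
scene {'vfov': 57.897915650146814, 'cx': 315.09047584218365, 'cy': 200.14844254304305, 'pose': array([[ 0.45896632, -0.71021872,  0.53379704,  0.98534996],
       [ 0.88844805,  0.36475309, -0.27859514, -0.26994104],
       [ 0.00315936,  0.60211673,  0.79840182,  0.80998572],
       [ 0.        ,  0.        ,  0.        ,  1.        ]])}
top {'vfov': 56.836280029019925, 'cx': 321.9661586042457, 'cy': 198.16789329739328, 'pose': array([[ 0.01790507,  0.98998239, -0.14005098,  0.33665512],
       [-0.9998248 ,  0.01849269,  0.00289542, -0.01168014],
       [ 0.00545633,  0.1399746 ,  0.99014006,  1.27180415],
       [ 0.        ,  0.        ,  0.        ,  1.        ]])}
wrist {'vfov': 68.01476159433723, 'cx': 318.0637088856349, 'cy': 201.53519218285754, 'pose': array([[ 0.23963104, -0.93766042, -0.25173381,  0.09657424],
       [ 0.97086103,  0.23078977,  0.06453644,  0.67012879],
       [-0.00241567, -0.25986348,  0.96564234,  0.37233232],
       [ 0.        ,  0.        ,  0.        ,  1.        ]])}
```

View pics/scene0.png

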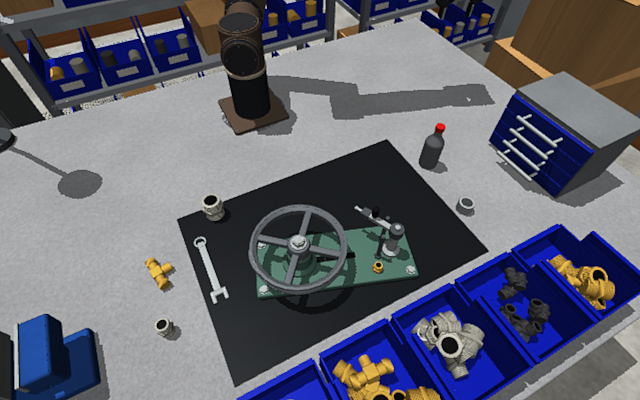

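View pics/top0.png

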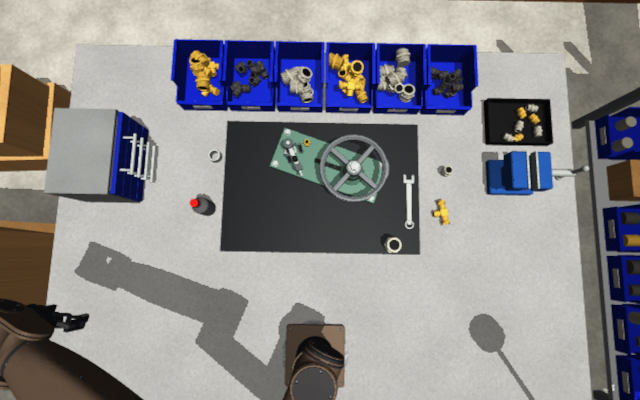

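View pics/wrist0.png

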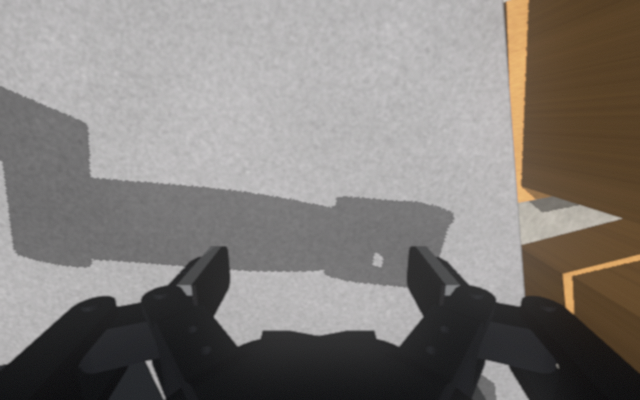

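The top view shows the hub near (353,168) and the column near (290,143), with the gauge arm pointing down the image to about (300,176). I'll zoom in.

```bash
python3 - <<'E'
import cv2
a=cv2.imread("pics/top0.png")[115:215,260:400]; cv2.imwrite("pics/top0z.png",cv2.resize(a,None,fx=5.6,fy=5.6,interpolation=cv2.INTER_CUBIC))
a=cv2.imread("pics/scene0.png")[190:310,240:430]; cv2.imwrite("pics/scene0z.png",cv2.resize(a,None,fx=4.2,fy=4.2,interpolation=cv2.INTER_CUBIC))
E
cat > h.py <<'E'
from plant import *
import numpy as np, cv2
def ray(d,u,v):
    f=200/np.tan(np.radians(d["vfov"]/2)); P=d["pose"]
    r=P[:3,:3]@np.array([(u-d["cx"])/f,-(v-d["cy"])/f,-1]); return P[:3,3],r
def onz(d,u,v,z):
    o,r=ray(d,u,v); return o+r*(z-o[2])/r[2]
def proj(d,p):
    f=200/np.tan(np.radians(d["vfov"]/2)); P=d["pose"]
    c=P[:3,:3].T@(np.array(p)-P[:3,3]); return np.array([d["cx"]+f*c[0]/-c[2], d["cy"]-f*c[1]/-c[2]])
E
```

```text
(no output)
```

View pics/top0z.png

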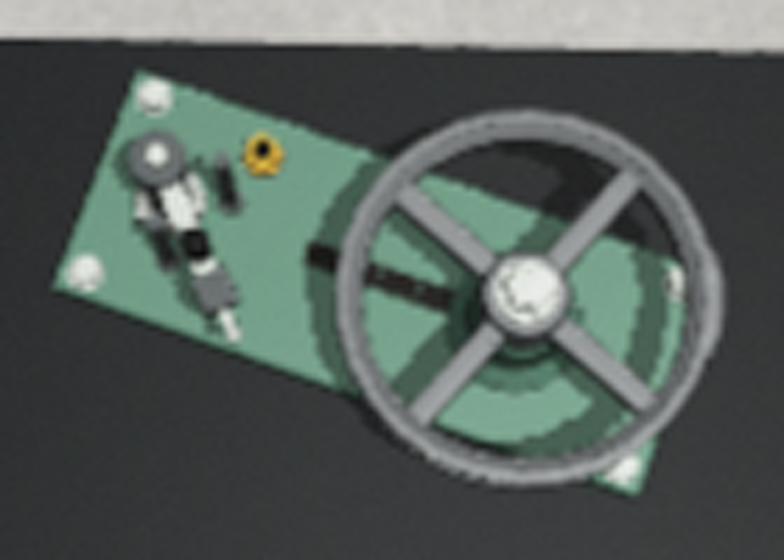

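View pics/scene0z.png

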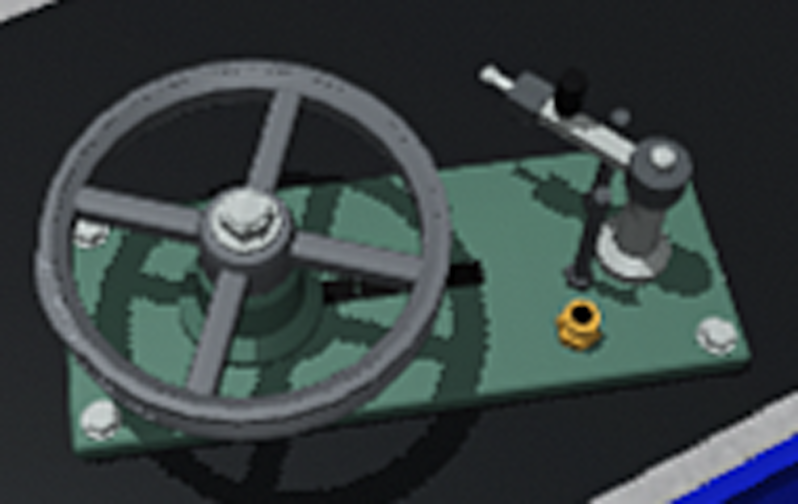

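Top zoom: nut (525,292), column (157,153), knob (197,245), ball (235,333). The scene zoom shows the same items, and the rim seems to bulge at the right in the top view and at the lower left in the scene view.

```bash
python3 - <<'E'
from h import *
t=get_image("top"); s=get_image("scene")
T={"nut":(525,290,.122),"col":(157,153,.123),"knob":(197,243,.143),"ball":(235,333,.103)}
S={"nut":(247,213,.122),"col":(662,155,.123),"knob":(572,77,.143),"ball":(488,73,.103)}
def tri(o1,r1,o2,r2):
    k=np.linalg.lstsq(np.c_[r1,-r2],o2-o1,rcond=None)[0]; a=o1+k[0]*r1;b=o2+k[1]*r2; return (a+b)/2,np.linalg.norm(a-b)
for k in T:
    u,v,z=T[k]; U,V,_=S[k]; a=(260+u/5.6,115+v/5.6); b=(240+U/4.2,190+V/4.2)
    p,e=tri(*ray(t,*a),*ray(s,*b)); print(k,onz(t,*a,z),onz(s,*b,z),p,e)
# rim by ellipse: grey outer contour fit: sample spokes ends
for n,(u,v) in {"ur":(630,183),"ul":(405,195),"ll":(422,415),"lr":(645,400)}.items():
    print(n,onz(t,260+u/5.6,115+v/5.6,.100))
# rim top extents
for n,(u,v) in {"top":(530,112),"right":(722,300),"left":(338,290),"bot":(525,483)}.items():
    print(n,onz(t,260+u/5.6,115+v/5.6,.106))
E
```

```text
nut [ 0.60199779 -0.11434146  0.122     ] [ 0.6082069  -0.11292453  0.122     ] [ 0.60412106 -0.11320336  0.1157971 ] 0.0036557670196017905
col [0.6779084  0.09695975 0.123     ] [0.67826696 0.10069216 0.123     ] [0.67835158 0.09821681 0.12465809] 0.003298549905687114
knob [0.62049933 0.07112438 0.143     ] [0.62357336 0.07565392 0.143     ] [0.6221143  0.07351856 0.14219209] 0.005361290553748189
ball [0.57789332 0.05071847 0.103     ] [0.57742008 0.05496693 0.103     ] [0.57822327 0.05214259 0.10553335] 0.0035183192275359833
ur [ 0.67207256 -0.17721602  0.1       ]
ul [ 0.66231885 -0.0460357   0.1       ]
ll [ 0.53260886 -0.05760808  0.1       ]
lr [ 0.54375854 -0.18568353  0.1       ]
top [ 0.71187269 -0.11806469  0.106     ]
right [ 0.60197678 -0.22930015  0.106     ]
left [ 0.60362685 -0.00807265  0.106     ]
bot [ 0.49353548 -0.11642774  0.106     ]
```

```bash
cat >> h.py <<'E'
from scipy.spatial.transform import Rotation as Ro
def frame():
    s=sense(); return s["ee_pos"],Ro.from_rotvec(s["tcp_rot"])
def yaw():
    x=frame()[1].as_matrix()[:,0]; return np.degrees(np.arctan2(x[1],x[0]))
def rel(p,yawdeg,p0=None,R0=None):
    """shift (cm) and turn (deg) to pose TCP p, pointing down, tool x at yaw"""
    if p0 is None: p0,R0=frame()
    y=np.radians(yawdeg); x=np.array([np.cos(y),np.sin(y),0]); z=np.array([0,0,-1.]); M=np.c_[x,np.cross(z,x),z]
    return np.round(R0.inv().apply(np.array(p)-p0)*100,2).tolist(), np.round((R0.inv()*Ro.from_matrix(M)).as_rotvec(degrees=True),1).tolist()
E
python3 - <<'E'
from h import *
print(yaw(), rel((.62,-.03,.30),138))
E
```

```text
166.20225230753508 ([-60.93, -55.6, -6.88], [-0.1, 0.0, 28.2])
```

Request:
{"method": "carry_out", "body": {"commands": [{"xyz": [-60.9,-55.6,-6.9],"rot": [0,0,28],"claw": 1},{"xyz": [-60.9,-55.6,-6.9],"rot": [0,0,28],"claw": 1},{"xyz": [-60.9,-55.6,-6.9],"rot": [0,0,28],"claw": 1},{"xyz": [-60.9,-55.6,-6.9],"rot": [0,0,28],"claw": 1},{"xyz": [-60.9,-55.6,-6.9],"rot": [0,0,28],"claw": 1},{"xyz": [-60.9,-55.6,-6.9],"rot": [0,0,28],"claw": 1},{"xyz": [-60.9,-55.6,-6.9],"rot": [0,0,28],"claw": 1},{"xyz": [-60.9,-55.6,-6.9],"rot": [0,0,28],"claw": 1},{"xyz": [-60.9,-55.6,-6.9],"rot": [0,0,28],"claw": 1},{"xyz": [-60.9,-55.6,-6.9],"rot": [0,0,28],"claw": 1},{"xyz": [-60.9,-55.6,-6.9],"rot": [0,0,28],"claw": 1},{"xyz": [-60.9,-55.6,-6.9],"rot": [0,0,28],"claw": 1},{"xyz": [-60.9,-55.6,-6.9],"rot": [0,0,28],"claw": 1},{"xyz": [-60.9,-55.6,-6.9],"rot": [0,0,28],"claw": 1},{"xyz": [-60.9,-55.6,-6.9],"rot": [0,0,28],"claw": 1},{"xyz": [-60.9,-55.6,-6.9],"rot": [0,0,28],"claw": 1}], "squeeze": 60}}

```text
clock: 2.25
ee_pos: [0.619, -0.0282, 0.3001]
tcp_rot: [-1.118, -2.935, -0.0]
contact_force: [0.6, -0.8, 1.0]
gripper_width: 0.002
```

```bash
python3 - <<'E'
from h import *
s=sense(); print(s["clock"],s["ee_pos"],yaw(),s["contact_force"],s["gripper_width"],s["dq"])
d=get_image("wrist"); cv2.imwrite("pics/wrist1.png",d["pixels"][:,:,::-1]); np.save("w1.npy",d,allow_pickle=True)
for p in [(.6035,-.115,.122),(.678,.0985,.123),(.622,.073,.143)]: print(proj(d,p))
E
```

```text
2.25 [ 0.61902516 -0.02820692  0.30006229] 138.28501663094383 [ 0.63362038 -0.76573846  1.03718364] 0.0015705196361638907 [ 0.00808966 -0.00883884  0.00354149 -0.00242428 -0.00145011 -0.00121077]
[253.21537428 223.17625773]
[444.95832905 146.22428955]
[398.5043528 122.0974927]
```

View pics/wrist1.png

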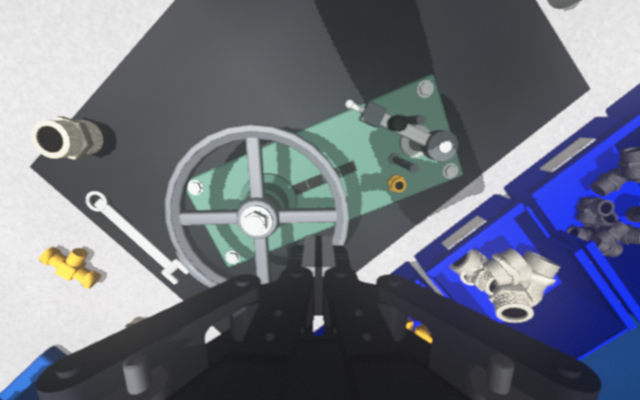

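Wrist view: nut at about (257,217), column top at (446,147), knob top at (402,122) and ball at (350,104). I'll refine the positions from these and check the rim for a bulge.

```bash
python3 - <<'E'
from h import *
d=np.load("w1.npy",allow_pickle=True).item()
for n,u,v,z in [("nut",257,217,.122),("col",446,147,.123),("knob",403,121,.143),("ball",350,104,.103)]: print(n,onz(d,u,v,z))
im=cv2.imread("pics/wrist1.png")
cv2.imwrite("pics/w1z.png",cv2.resize(im[80:320,140:460],None,fx=2.5,fy=2.5,interpolation=cv2.INTER_CUBIC))
E
```

```text
nut [ 0.60112101 -0.10654934  0.122     ]
col [0.67940422 0.09885119 0.123     ]
knob [0.62410056 0.07690149 0.143     ]
ball [0.57869844 0.05309125 0.103     ]
```

View pics/w1z.png

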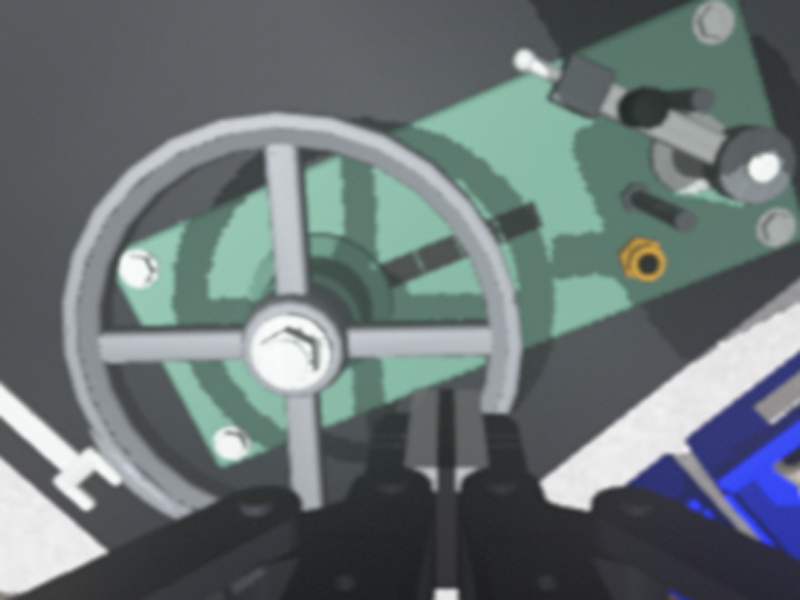

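```bash
python3 - <<'E'
from h import *
d=np.load("w1.npy",allow_pickle=True).item()
im=lambda u,v,z:onz(d,140+u/2.5,80+v/2.5,z)
for n,u,v,z in [("hub",293,345,.110),("bump",95,440,.106),("bump0",78,395,.106),("bump1",125,480,.106),("rimL",66,300,.106),("rimT",285,113,.106),("rimR",521,345,.106),
 ("spT",282,148,.1),("spL",100,346,.1),("spR",492,340,.1)]:
    p=im(u,v,z); q=p-[.604,-.1125,0]; print(n,p,np.hypot(q[0],q[1]),np.degrees(np.arctan2(q[1],q[0])))
print(rel((.60,.092,.20),138))
E
```

```text
hub [ 0.60333552 -0.11178564  0.11      ] 0.0009756201636129122 132.92810854806987
bump [ 0.57357383 -0.22118083  0.106     ] 0.11285953771778222 -105.64006274429798
bump0 [ 0.55224543 -0.20929198  0.106     ] 0.10975983760532179 -118.13336950115445
bump1 [ 0.59813712 -0.22652023  0.106     ] 0.11417086750945583 -92.94353826185845
rimL [ 0.5169714  -0.17710046  0.106     ] 0.10838449101651654 -143.4138694885641
rimT [ 0.52525526 -0.04023776  0.106     ] 0.10687640291471949 137.45811075516247
rimR [ 0.67622357 -0.03217763  0.106     ] 0.10801817986446959 48.039027905640225
spT [ 0.53443146 -0.05309891  0.1       ] 0.09147825922935743 139.50764701339372
spL [ 0.54222978 -0.18588393  0.1       ] 0.09592060328866471 -130.08867564500326
spR [ 0.66681362 -0.04184839  0.1       ] 0.09453676944234742 48.36094193332618
([9.39, 7.7, 10.03], [0.0, -0.0, 0.3])
```

```bash
python3 - <<'E'
from h import *
C=np.array([.6785,.0985])
p0,R0=frame()
print(rel((.6085,.1035,.20),115))
def pose(th,gap,z=.118):
    t=np.radians(th); k=C+.06*np.array([np.cos(t),np.sin(t)]); tan=np.array([-np.sin(t),np.cos(t)]); q=k-(.019+gap)*tan
    return (*q,z), th+90+180
print(rel(*pose(-154,.013)))
# later rows from pose(-154,.013)
p,y=pose(-154,.013); yr=np.radians(y); x=np.array([np.cos(yr),np.sin(yr),0]);z=np.array([0,0,-1.]);R=Ro.from_matrix(np.c_[x,np.cross(z,x),z])
for th,g in [(-154,.006),(-154,.002),(-152,0),(-148,0),(-144,0),(-140,0),(-136,0),(-132,0),(-128,0),(-124,0),(-120,0),(-116,0),(-113,0)]:
    print(th,rel(*pose(th,g),np.array(p),R))
E
```

```text
([9.52, 9.12, 10.03], [-0.0, -0.0, 23.3])
([9.2, 9.07, 18.23], [-0.0, -0.0, 22.3])
-154 ([-0.7, 0.0, 0.0], [0.0, 0.0, 0.0])
-154 ([-1.1, 0.0, 0.0], [0.0, 0.0, 0.0])
-152 ([-1.51, -0.06, 0.0], [0.0, 0.0, -2.0])
-148 ([-1.94, -0.17, 0.0], [0.0, 0.0, -6.0])
-144 ([-2.37, -0.24, 0.0], [0.0, 0.0, -10.0])
-140 ([-2.81, -0.28, 0.0], [0.0, 0.0, -14.0])
-136 ([-3.25, -0.29, 0.0], [0.0, 0.0, -18.0])
-132 ([-3.69, -0.27, 0.0], [0.0, 0.0, -22.0])
-128 ([-4.12, -0.23, 0.0], [0.0, 0.0, -26.0])
-124 ([-4.55, -0.15, 0.0], [0.0, 0.0, -30.0])
-120 ([-4.98, -0.04, 0.0], [0.0, 0.0, -34.0])
-116 ([-5.4, 0.1, 0.0], [0.0, 0.0, -38.0])
-113 ([-5.7, 0.23, 0.0], [0.0, 0.0, -41.0])
```

Request:
{"method": "carry_out", "body": {"commands": [{"xyz": [4.6,4.5,4.0],"rot": [0,0,10],"claw": 1},{"xyz": [9.2,9.1,8.0],"rot": [0,0,20],"claw": 1},{"xyz": [9.2,9.1,12.0],"rot": [0,0,22],"claw": 1},{"xyz": [9.2,9.1,16.0],"rot": [0,0,22],"claw": 1},{"xyz": [9.2,9.1,18.2],"rot": [0,0,22],"claw": 1},{"xyz": [9.2,9.1,18.2],"rot": [0,0,22],"claw": 1}]}}

```text
clock: 3.05
ee_pos: [0.6094, 0.101, 0.1161]
tcp_rot: [-1.655, -2.665, 0.004]
contact_force: [-0.7, -0.5, 0.3]
gripper_width: -0.003
```

```bash
python3 - <<'E'
from h import *
s=sense(); print(s["clock"],s["ee_pos"],yaw(),s["contact_force"])
d=get_image("wrist"); cv2.imwrite("pics/wrist2.png",d["pixels"][:,:,::-1])
E
```

```text
3.05 [0.609377  0.1009641 0.1161171] 116.3265429102956 [-0.69031117 -0.51687564  0.27889385]
```

View pics/wrist2.png

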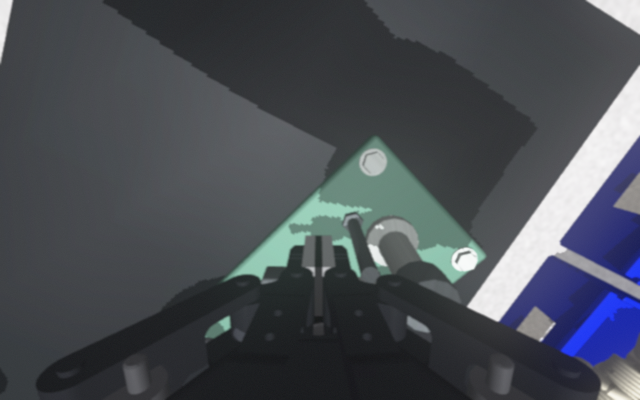

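The wrist view shows the closed fingers beside the arm, with the column to their right at about (395,240). Nothing stands in the way, so I'll push.

Request:
{"method": "carry_out", "body": {"commands": [{"xyz": [-0.7,0,0],"rot": [0,0,0],"claw": 1},{"xyz": [-1.1,0,0],"rot": [0,0,0],"claw": 1},{"xyz": [-1.5,-0.1,0],"rot": [0,0,-2],"claw": 1},{"xyz": [-1.9,-0.2,0],"rot": [0,0,-6],"claw": 1},{"xyz": [-2.4,-0.2,0],"rot": [0,0,-10],"claw": 1},{"xyz": [-2.8,-0.3,0],"rot": [0,0,-14],"claw": 1},{"xyz": [-3.2,-0.3,0],"rot": [0,0,-18],"claw": 1},{"xyz": [-3.7,-0.3,0],"rot": [0,0,-22],"claw": 1},{"xyz": [-4.1,-0.2,0],"rot": [0,0,-26],"claw": 1}]}}

```text
clock: 4.22
ee_pos: [0.6269, 0.065, 0.1205]
tcp_rot: [-1.013, -2.968, -0.008]
contact_force: [-8.0, 9.3, 7.9]
gripper_width: -0.003
```

```bash
python3 - <<'E'
from h import *
s=sense(); print(s["clock"],s["ee_pos"],yaw(),s["contact_force"])
d=get_image("top"); cv2.imwrite("pics/top2.png",cv2.resize(d["pixels"][115:215,240:400,::-1],None,fx=5,fy=5,interpolation=cv2.INTER_CUBIC))
E
```

```text
4.225 [0.62685079 0.06497517 0.12054145] 142.29997939084413 [-7.97122698  9.33986217  7.92178121]
```

View pics/top2.png

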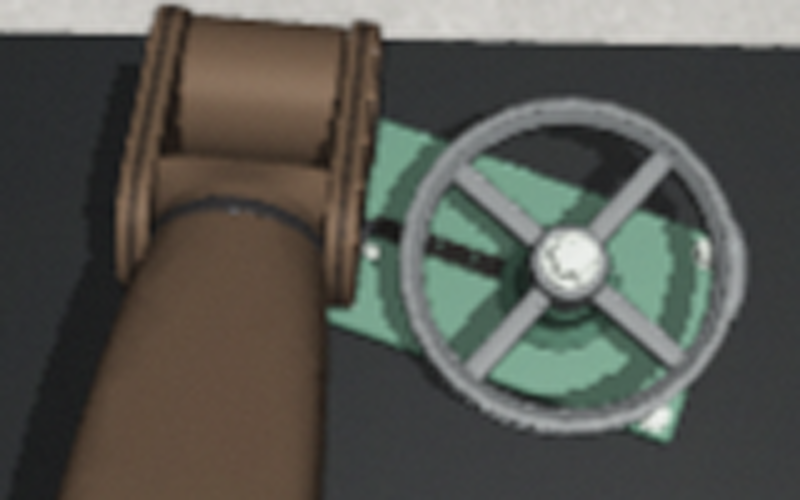

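The ball shows at zoom (372,250), so the arm is swinging. Pushing on toward the stop in small steps.

```bash
python3 - <<'E'
from h import *
C=np.array([.6785,.0985])
d=get_image("top"); b=onz(d,314.4,165,.103); v=b[:2]-C; print(b,np.hypot(*v),np.degrees(np.arctan2(v[1],v[0])))
def pose(th,gap,z=.118):
    t=np.radians(th); k=C+.06*np.array([np.cos(t),np.sin(t)]); tan=np.array([-np.sin(t),np.cos(t)]); q=k-(.019+gap)*tan
    return (*q,z), th+90+180
p,y=pose(-128,0); yr=np.radians(y); x=np.array([np.cos(yr),np.sin(yr),0]);z=np.array([0,0,-1.]);R=Ro.from_matrix(np.c_[x,np.cross(z,x),z])
print(p,y)
for th,g in [(-124,0),(-120,0),(-116,0),(-113,0),(-111,0),(-109,0),(-107,0)]:
    print(th,rel(*pose(th,g),np.array(p),R))
E
```

```text
[0.60984778 0.01131002 0.103     ] 0.11097396081169579 -128.21641838637143
(np.float64(0.6265881071619327), np.float64(0.06291692281478418), 0.118) 142
-124 ([-0.42, -0.12, 0.0], [0.0, 0.0, -4.0])
-120 ([-0.85, -0.21, 0.0], [0.0, 0.0, -8.0])
-116 ([-1.29, -0.26, 0.0], [0.0, 0.0, -12.0])
-113 ([-1.62, -0.29, 0.0], [0.0, 0.0, -15.0])
-111 ([-1.84, -0.29, 0.0], [0.0, 0.0, -17.0])
-109 ([-2.06, -0.29, 0.0], [0.0, 0.0, -19.0])
-107 ([-2.28, -0.28, 0.0], [0.0, 0.0, -21.0])
```

Ball angle is -128.2° with radius 111 mm against the expected 110, which matches.

Request:
{"method": "carry_out", "body": {"commands": [{"xyz": [-0.4,-0.1,0],"rot": [0,0,-4],"claw": 1},{"xyz": [-0.8,-0.2,0],"rot": [0,0,-8],"claw": 1},{"xyz": [-1.3,-0.3,0],"rot": [0,0,-12],"claw": 1},{"xyz": [-1.6,-0.3,0],"rot": [0,0,-15],"claw": 1},{"xyz": [-1.8,-0.3,0],"rot": [0,0,-17],"claw": 1}]}}

```text
clock: 4.95
ee_pos: [0.639, 0.0514, 0.1205]
tcp_rot: [-0.565, -3.084, -0.008]
contact_force: [-8.3, 9.5, 7.4]
gripper_width: -0.001
```

Request:
{"method": "carry_out", "body": {"commands": [{"xyz": [-0.1,0,0],"rot": [0,0,-1],"claw": 1},{"xyz": [-0.2,0,0],"rot": [0,0,-2],"claw": 1}]}}

```text
clock: 5.2
ee_pos: [0.6405, 0.0501, 0.1205]
tcp_rot: [-0.511, -3.093, -0.006]
contact_force: [-9.6, 7.9, 7.8]
gripper_width: -0.001
```

Request:
{"method": "carry_out", "body": {"commands": [{"xyz": [-0.2,0,0],"rot": [0,0,-2],"claw": 1},{"xyz": [-0.4,0,0],"rot": [0,0,-3],"claw": 1},{"xyz": [-0.4,0,0],"rot": [0,0,-3],"claw": 1}]}}

```text
clock: 5.58
ee_pos: [0.6414, 0.0491, 0.1205]
tcp_rot: [-0.429, -3.097, -0.005]
contact_force: [-17.3, 7.8, 13.1]
gripper_width: 0.002
```

```bash
python3 - <<'E'
from h import *
s=sense(); print(s["clock"],s["ee_pos"],yaw(),s["contact_force"])
for n in("top","scene"):
    d=get_image(n); 
    c=d["pixels"][115:215,240:400,::-1] if n=="top" else d["pixels"][180:320,240:440,::-1]
    cv2.imwrite(f"pics/{n}3.png",cv2.resize(c,None,fx=4,fy=4,interpolation=cv2.INTER_CUBIC))
E
```

```text
5.575 [0.64142705 0.04906124 0.12053264] 164.21214537251143 [-17.27616842   7.77476751  13.13470708]
```

View pics/top3.png

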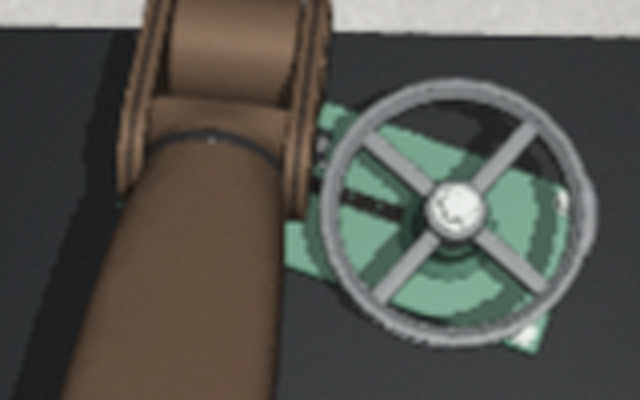

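View pics/scene3.png

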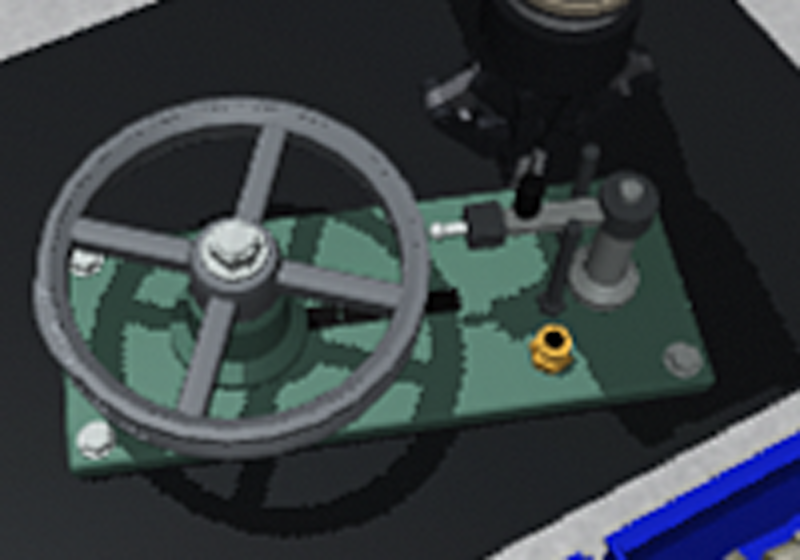

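Scene view: the ball (437,230) is by the rim and the arm lies against the stop pin at about (560,250). The force climbed to 19 N sideways, so it looks like the stop. One more firm press will confirm it.

Request:
{"method": "carry_out", "body": {"commands": [{"xyz": [-0.3,0,0],"rot": [0,0,0],"claw": 1},{"xyz": [-0.3,0,0],"rot": [0,0,0],"claw": 1},{"xyz": [-0.3,0,0],"rot": [0,0,0],"claw": 1}]}}

```text
clock: 6.05
ee_pos: [0.6415, 0.049, 0.1206]
tcp_rot: [-0.428, -3.089, -0.005]
contact_force: [-26.6, 8.5, 18.4]
gripper_width: -0.001
```

The force rises with no movement, so the arm is firmly at its stop. Next I'll back off, lift, and go over the pulley while turning the wrist.

```bash
cat >> h.py <<'E'
H=np.array([.604,-.113])
def mk(y):
    yr=np.radians(y); x=np.array([np.cos(yr),np.sin(yr),0]);z=np.array([0,0,-1.]); return Ro.from_matrix(np.c_[x,np.cross(z,x),z])
def fin(s,gap=0,z=.088,r=.06,side=1):
    """finger centre, yaw: side=+1 pushes spoke s ccw with +x face; side=-1 pushes spoke s cw with -x face"""
    t=np.radians(s); u=np.array([np.cos(t),np.sin(t)]); n=np.array([-u[1],u[0]])
    return np.array([*(H+r*u-side*(.019+gap)*n),z]), s+90
E
python3 - <<'E'
from h import *
p,y=fin(-131,.012); print(p,y)
# intermediate
mid=np.array([.62,.03,.22]); print(rel(mid,64)); print(rel((p[0],p[1],.2),-41,mid,mk(64)))
E
```

```text
[ 0.54124046 -0.13794474  0.088     ] -41
([1.78, -2.41, -9.9], [-1.2, -1.0, 100.2])
([-18.55, 0.28, 2.0], [0.0, 0.0, 105.0])
```

Request:
{"method": "carry_out", "body": {"commands": [{"xyz": [1.5,0,0],"rot": [0,0,0],"claw": 1},{"xyz": [3.5,0,0],"rot": [0,0,0],"claw": 1},{"xyz": [3.5,0,-4],"rot": [0,0,0],"claw": 1},{"xyz": [3.5,0,-9],"rot": [0,0,0],"claw": 1},{"xyz": [3.5,0,-10],"rot": [0,0,10],"claw": 1},{"xyz": [3,0,-10],"rot": [0,0,20],"claw": 1},{"xyz": [2.6,0.5,-10],"rot": [0,0,30],"claw": 1},{"xyz": [2.6,1,-10],"rot": [0,0,40],"claw": 1},{"xyz": [2.6,1.5,-10],"rot": [0,0,50],"claw": 1},{"xyz": [2.6,2,-10],"rot": [0,0,60],"claw": 1},{"xyz": [2.6,2.3,-10],"rot": [0,0,70],"claw": 1},{"xyz": [2.6,2.3,-10],"rot": [0,0,80],"claw": 1},{"xyz": [2.6,2.3,-10],"rot": [0,0,90],"claw": 1},{"xyz": [2.6,2.3,-10],"rot": [0,0,100],"claw": 1}]}}

```text
clock: 7.8
ee_pos: [0.631, 0.0741, 0.2195]
tcp_rot: [2.665, 1.66, 0.003]
contact_force: [-0.4, 0.3, -0.9]
gripper_width: 0.002
```

```bash
python3 - <<'E'
from h import *
s=sense(); print(s["clock"],s["ee_pos"],yaw(),s["contact_force"],s["qpos"])
p,y=fin(-131,.012); print(p); print(rel((p[0],p[1],.2),-41))
E
```

```text
7.8 [0.63097395 0.0741363  0.21954751] 63.83600240254609 [-0.40128994  0.33907224 -0.87988223] [-4.24083582e-02  2.08263956e-01  1.69230376e+00 -3.38662149e-04
  1.23826782e+00  4.14350738e-01]
[ 0.54124046 -0.13794474  0.088     ]
([-22.99, 1.29, 1.94], [0.1, -0.2, 104.8])
```

Request:
{"method": "carry_out", "body": {"commands": [{"xyz": [-3,0.2,0],"rot": [0,0,10],"claw": 1},{"xyz": [-6,0.4,0],"rot": [0,0,20],"claw": 1},{"xyz": [-9,0.6,0],"rot": [0,0,30],"claw": 1},{"xyz": [-12,0.8,0],"rot": [0,0,40],"claw": 1},{"xyz": [-15,1,0],"rot": [0,0,50],"claw": 1},{"xyz": [-18,1.1,0],"rot": [0,0,60],"claw": 1},{"xyz": [-21,1.2,0],"rot": [0,0,70],"claw": 1},{"xyz": [-23,1.3,0],"rot": [0,0,80],"claw": 1},{"xyz": [-23,1.3,0],"rot": [0,0,90],"claw": 1},{"xyz": [-23,1.3,0],"rot": [0,0,100],"claw": 1},{"xyz": [-23,1.3,0],"rot": [0,0,105],"claw": 1},{"xyz": [-23,1.3,0],"rot": [0,0,105],"claw": 1}]}}

```text
clock: 9.3
ee_pos: [0.5422, -0.1387, 0.2194]
tcp_rot: [2.944, -1.094, 0.004]
contact_force: [-0.3, 0.7, 0.4]
gripper_width: 0.0
```

```bash
python3 - <<'E'
from h import *
s=sense(); print(s["clock"],s["ee_pos"],yaw(),s["contact_force"],s["qpos"])
p,y=fin(-131,.012); print(p); print(rel((p[0],p[1],.088),-41))
for n in("wrist","scene"):
    d=get_image(n); c=d["pixels"][:,:,::-1]
    if n=="scene": c=cv2.resize(c[180:320,230:430],None,fx=4,fy=4,interpolation=cv2.INTER_CUBIC)
    cv2.imwrite(f"pics/{n}4.png",c)
    np.save(n+"4.npy",d,allow_pickle=True)
E
```

```text
9.3 [ 0.54222044 -0.13865934  0.21935793] -40.77717618239346 [-0.26559151  0.69442616  0.41969075] [-4.31521342e-01  4.20466081e-02  1.87609663e+00 -2.69358915e-04
  1.22107706e+00  1.85106248e+00]
[ 0.54124046 -0.13794474  0.088     ]
([-0.15, 0.02, 13.14], [-0.0, -0.1, 0.2])
```

View pics/wrist4.png

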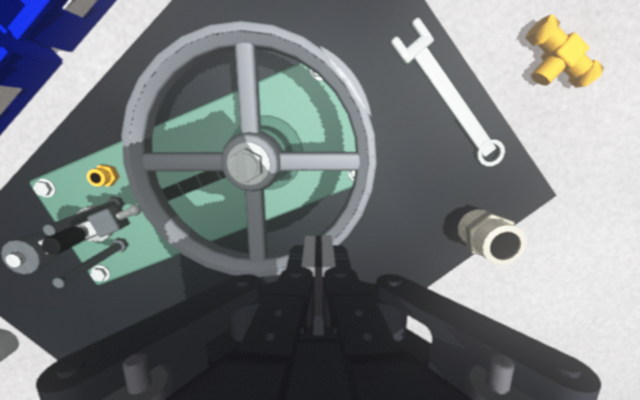

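View pics/scene4.png

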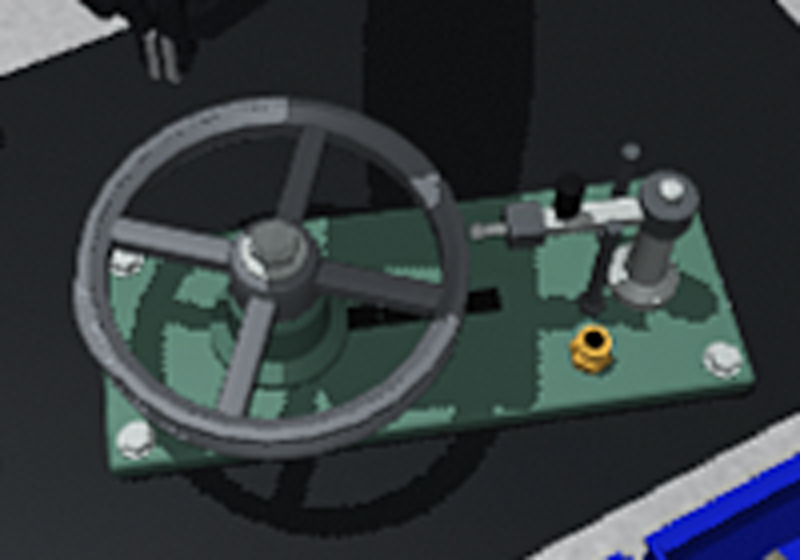

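Wrist view: the pulley hub is at (249,160), with spokes up (-41° in world) and right (-131°). The rim bulges at about (360,88), near -98° in world. I'll check the entry point in this picture.

```bash
python3 - <<'E'
from h import *
d=np.load("wrist4.npy",allow_pickle=True).item()
for p in [(*H,.122),(*fin(-131,.012)[0][:2],.1),(*(H+.092*np.array([np.cos(np.radians(-131)),np.sin(np.radians(-131))])),.1),(*(H+.092*np.array([np.cos(np.radians(-41)),np.sin(np.radians(-41))])),.1)]: print(np.round(proj(d,p)))
print(onz(d,249,160,.122),onz(d,358,160,.1),onz(d,245,45,.1),onz(d,145,160,.1))
E
```

```text
[243. 168.]
[317. 198.]
[354. 164.]
[243.  50.]
[ 0.60560708 -0.12083917  0.122     ] [ 0.54412379 -0.18786468  0.1       ] [ 0.67495705 -0.17707902  0.1       ] [ 0.66686238 -0.04588055  0.1       ]
```

```bash
python3 - <<'E'
from h import *
for D in (1,2,3,3.5,4,7,8,10.5,12,14,16,20,24,28):
    a,y=fin(0);b,y2=fin(D); print(D,rel(b,y2,a,mk(y)))
E
```

```text
1 ([0.11, 0.03, 0.0], [0.0, 0.0, -1.0])
2 ([0.21, 0.06, 0.0], [0.0, 0.0, -2.0])
3 ([0.32, 0.09, 0.0], [0.0, 0.0, -3.0])
3.5 ([0.37, 0.1, 0.0], [0.0, 0.0, -3.5])
4 ([0.42, 0.12, 0.0], [0.0, 0.0, -4.0])
7 ([0.75, 0.19, 0.0], [0.0, 0.0, -7.0])
8 ([0.85, 0.21, 0.0], [0.0, 0.0, -8.0])
10.5 ([1.13, 0.25, 0.0], [0.0, 0.0, -10.5])
12 ([1.29, 0.26, 0.0], [0.0, 0.0, -12.0])
14 ([1.51, 0.28, 0.0], [0.0, 0.0, -14.0])
16 ([1.73, 0.29, 0.0], [0.0, 0.0, -16.0])
20 ([2.17, 0.29, 0.0], [0.0, 0.0, -20.0])
24 ([2.6, 0.25, 0.0], [0.0, 0.0, -24.0])
28 ([3.04, 0.19, 0.0], [0.0, 0.0, -28.0])
```

Request:
{"method": "carry_out", "body": {"commands": [{"xyz": [-0.1,0,5],"rot": [0,0,0],"claw": 1},{"xyz": [-0.1,0,9],"rot": [0,0,0],"claw": 1},{"xyz": [-0.1,0,12],"rot": [0,0,0],"claw": 1},{"xyz": [-0.1,0,13.1],"rot": [0,0,0],"claw": 1},{"xyz": [-0.1,0,13.1],"rot": [0,0,0],"claw": 1},{"xyz": [0.3,0,13.1],"rot": [0,0,0],"claw": 1},{"xyz": [0.6,0,13.1],"rot": [0,0,0],"claw": 1},{"xyz": [0.8,0,13.1],"rot": [0,0,0],"claw": 1},{"xyz": [0.8,0,13.1],"rot": [0,0,0],"claw": 1}]}}

```text
clock: 10.52
ee_pos: [0.5483, -0.1434, 0.0877]
tcp_rot: [2.944, -1.095, 0.001]
contact_force: [0.5, 0.5, 0.6]
gripper_width: 0.002
```

Request:
{"method": "carry_out", "body": {"commands": [{"xyz": [0.15,0,0],"rot": [0,0,0],"claw": 1},{"xyz": [0.3,0,0],"rot": [0,0,0],"claw": 1},{"xyz": [0.4,0,0],"rot": [0,0,0],"claw": 1}]}}

```text
clock: 10.9
ee_pos: [0.5511, -0.1458, 0.0873]
tcp_rot: [2.945, -1.095, -0.0]
contact_force: [-0.2, -0.1, 0.2]
gripper_width: 0.003
```

Request:
{"method": "carry_out", "body": {"commands": [{"xyz": [0.2,0.05,0],"rot": [0,0,-2],"claw": 1},{"xyz": [0.4,0.1,0],"rot": [0,0,-4],"claw": 1}]}}

```text
clock: 11.15
ee_pos: [0.5525, -0.1484, 0.0872]
tcp_rot: [-2.981, 0.988, 0.006]
contact_force: [-3.6, 3.3, 3.4]
gripper_width: -0.0
```

Request:
{"method": "carry_out", "body": {"commands": [{"xyz": [0.2,0.05,0],"rot": [0,0,-2],"claw": 1},{"xyz": [0.4,0.1,0],"rot": [0,0,-4],"claw": 1}]}}

```text
clock: 11.4
ee_pos: [0.5555, -0.1524, 0.0872]
tcp_rot: [3.015, -0.883, -0.002]
contact_force: [-3.7, 1.8, 2.7]
gripper_width: 0.004
```

Request:
{"method": "carry_out", "body": {"commands": [{"xyz": [0.42,0.12,0],"rot": [0,0,-4],"claw": 1},{"xyz": [0.85,0.21,0],"rot": [0,0,-8],"claw": 1},{"xyz": [1.29,0.26,0],"rot": [0,0,-12],"claw": 1},{"xyz": [1.73,0.29,0],"rot": [0,0,-16],"claw": 1},{"xyz": [2.17,0.29,0],"rot": [0,0,-20],"claw": 1}]}}

```text
clock: 12.02
ee_pos: [0.5721, -0.1673, 0.0871]
tcp_rot: [3.122, -0.344, -0.003]
contact_force: [-5.7, 0.9, 1.7]
gripper_width: -0.003
```

Request:
{"method": "carry_out", "body": {"commands": [{"xyz": [0.42,0.12,0],"rot": [0,0,-4],"claw": 1},{"xyz": [0.85,0.21,0],"rot": [0,0,-8],"claw": 1},{"xyz": [1.29,0.26,0],"rot": [0,0,-12],"claw": 1},{"xyz": [1.73,0.29,0],"rot": [0,0,-16],"claw": 1},{"xyz": [2.17,0.29,0],"rot": [0,0,-20],"claw": 1}]}}

```text
clock: 12.65
ee_pos: [0.5927, -0.1754, 0.0872]
tcp_rot: [3.133, 0.203, -0.003]
contact_force: [-4.7, -1.1, 2.2]
gripper_width: 0.003
```

Request:
{"method": "carry_out", "body": {"commands": [{"xyz": [0.42,0.12,0],"rot": [0,0,-4],"claw": 1},{"xyz": [0.85,0.21,0],"rot": [0,0,-8],"claw": 1},{"xyz": [1.29,0.26,0],"rot": [0,0,-12],"claw": 1},{"xyz": [1.73,0.29,0],"rot": [0,0,-16],"claw": 1},{"xyz": [2.17,0.29,0],"rot": [0,0,-20],"claw": 1}]}}

```text
clock: 13.28
ee_pos: [0.6147, -0.1758, 0.0871]
tcp_rot: [3.05, 0.744, -0.003]
contact_force: [-5.1, -1.8, 1.8]
gripper_width: -0.005
```

Request:
{"method": "carry_out", "body": {"commands": [{"xyz": [0.42,0.12,0],"rot": [0,0,-4],"claw": 1},{"xyz": [0.85,0.21,0],"rot": [0,0,-8],"claw": 1},{"xyz": [1.29,0.26,0],"rot": [0,0,-12],"claw": 1},{"xyz": [1.73,0.29,0],"rot": [0,0,-16],"claw": 1},{"xyz": [2.17,0.29,0],"rot": [0,0,-20],"claw": 1}]}}

```text
clock: 13.9
ee_pos: [0.6355, -0.1687, 0.0872]
tcp_rot: [2.874, 1.262, -0.003]
contact_force: [-4.8, -1.8, 1.9]
gripper_width: 0.003
```

Request:
{"method": "carry_out", "body": {"commands": [{"xyz": [0.42,0.12,0],"rot": [0,0,-4],"claw": 1},{"xyz": [0.85,0.21,0],"rot": [0,0,-8],"claw": 1},{"xyz": [1.29,0.26,0],"rot": [0,0,-12],"claw": 1},{"xyz": [1.73,0.29,0],"rot": [0,0,-16],"claw": 1},{"xyz": [2.17,0.29,0],"rot": [0,0,-20],"claw": 1}]}}

```text
clock: 14.52
ee_pos: [0.6523, -0.155, 0.0872]
tcp_rot: [2.611, 1.742, -0.004]
contact_force: [-4.7, -3.0, 2.3]
gripper_width: -0.001
```

```bash
python3 - <<'E'
from h import *
s=sense(); q=s["ee_pos"][:2]-H; print(s["clock"],s["ee_pos"],yaw(),s["qpos"][5],np.hypot(*q),np.degrees(np.arctan2(q[1],q[0]))+17.6)
d=get_image("scene"); cv2.imwrite("pics/scene5.png",cv2.resize(d["pixels"][170:320,230:430,::-1],None,fx=4,fy=4,interpolation=cv2.INTER_CUBIC))
E
```

```text
14.525 [ 0.65234844 -0.15502141  0.08720022] 67.42955644106479 0.012948931165311267 0.06405755413846269 -23.395107649810697
```

View pics/scene5.png

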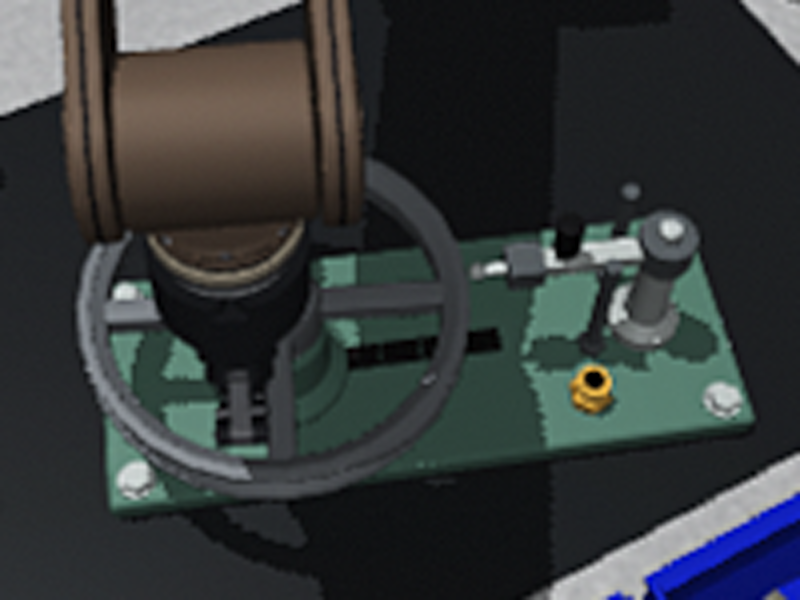

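The push is working: drag is steady at about 5 N, with the spoke near -23°. Continuing with finer readings.

Request:
{"method": "carry_out", "body": {"commands": [{"xyz": [0.42,0.12,0],"rot": [0,0,-4],"claw": 1},{"xyz": [0.85,0.21,0],"rot": [0,0,-8],"claw": 1},{"xyz": [1.29,0.26,0],"rot": [0,0,-12],"claw": 1},{"xyz": [1.73,0.29,0],"rot": [0,0,-16],"claw": 1},{"xyz": [2.17,0.29,0],"rot": [0,0,-20],"claw": 1}]}}

```text
clock: 15.2
ee_pos: [0.6638, -0.1365, 0.0872]
tcp_rot: [2.269, 2.168, -0.004]
contact_force: [-3.0, -4.4, 0.7]
gripper_width: 0.004
```

Request:
{"method": "carry_out", "body": {"commands": [{"xyz": [0.42,0.12,0],"rot": [0,0,-4],"claw": 1},{"xyz": [0.85,0.21,0],"rot": [0,0,-8],"claw": 1}]}}

```text
clock: 15.45
ee_pos: [0.6663, -0.1282, 0.0872]
tcp_rot: [2.112, 2.321, -0.004]
contact_force: [-3.1, -4.8, 0.4]
gripper_width: -0.001
```

Request:
{"method": "carry_out", "body": {"commands": [{"xyz": [0.32,0.09,0],"rot": [0,0,-3],"claw": 1},{"xyz": [0.64,0.17,0],"rot": [0,0,-6],"claw": 1}]}}

```text
clock: 15.7
ee_pos: [0.6676, -0.1217, 0.0872]
tcp_rot: [1.989, 2.427, -0.004]
contact_force: [-2.1, -5.0, -0.1]
gripper_width: -0.002
```

Request:
{"method": "carry_out", "body": {"commands": [{"xyz": [0.32,0.09,0],"rot": [0,0,-3],"claw": 1},{"xyz": [0.64,0.17,0],"rot": [0,0,-6],"claw": 1}]}}

```text
clock: 15.95
ee_pos: [0.6682, -0.1152, 0.0872]
tcp_rot: [1.859, 2.527, -0.004]
contact_force: [-2.5, -5.3, -1.1]
gripper_width: -0.0
```

Request:
{"method": "carry_out", "body": {"commands": [{"xyz": [0.32,0.09,0],"rot": [0,0,-3],"claw": 1},{"xyz": [0.64,0.17,0],"rot": [0,0,-6],"claw": 1}]}}

```text
clock: 16.2
ee_pos: [0.6684, -0.1099, 0.0872]
tcp_rot: [1.722, 2.62, -0.007]
contact_force: [-0.7, -9.2, -1.5]
gripper_width: -0.001
```

Drag is starting to rise at a spoke angle of about 20°, where the picture put the bulge. Stepping on slowly over it.

Request:
{"method": "carry_out", "body": {"commands": [{"xyz": [0.2,0.06,0],"rot": [0,0,-2],"claw": 1},{"xyz": [0.42,0.12,0],"rot": [0,0,-4],"claw": 1}]}}

```text
clock: 16.45
ee_pos: [0.6683, -0.1066, 0.0873]
tcp_rot: [1.629, 2.676, -0.008]
contact_force: [0.8, -11.3, -2.4]
gripper_width: 0.003
```

Request:
{"method": "carry_out", "body": {"commands": [{"xyz": [0.2,0.06,0],"rot": [0,0,-2],"claw": 1},{"xyz": [0.42,0.12,0],"rot": [0,0,-4],"claw": 1}]}}

```text
clock: 16.7
ee_pos: [0.6679, -0.103, 0.0874]
tcp_rot: [1.534, 2.729, -0.009]
contact_force: [1.7, -12.3, -4.0]
gripper_width: 0.002
```

Request:
{"method": "carry_out", "body": {"commands": [{"xyz": [0.2,0.06,0],"rot": [0,0,-2],"claw": 1},{"xyz": [0.42,0.12,0],"rot": [0,0,-4],"claw": 1}]}}

```text
clock: 16.95
ee_pos: [0.6671, -0.0991, 0.0874]
tcp_rot: [1.438, 2.78, -0.01]
contact_force: [2.5, -12.3, -4.1]
gripper_width: -0.002
```

```bash
python3 - <<'E'
from h import *
s=sense(); q=s["ee_pos"][:2]-H; print(s["clock"],s["ee_pos"],yaw(),s["dq"],np.hypot(*q),np.degrees(np.arctan2(q[1],q[0]))+17.6)
E
```

```text
16.95 [ 0.66713191 -0.09906947  0.08736388] 125.3166103680387 [ 0.02421514 -0.01418643  0.01889158  0.00123371 -0.0060495  -0.25333721] 0.06465058050444879 30.043350303225864
```

Request:
{"method": "carry_out", "body": {"commands": [{"xyz": [0.2,0.06,0],"rot": [0,0,-2],"claw": 1},{"xyz": [0.42,0.12,0],"rot": [0,0,-4],"claw": 1}]}}

```text
clock: 17.2
ee_pos: [0.6659, -0.0948, 0.0874]
tcp_rot: [1.34, 2.828, -0.009]
contact_force: [3.1, -11.3, -4.8]
gripper_width: 0.0
```

Request:
{"method": "carry_out", "body": {"commands": [{"xyz": [0.2,0.06,0],"rot": [0,0,-2],"claw": 1},{"xyz": [0.42,0.12,0],"rot": [0,0,-4],"claw": 1}]}}

```text
clock: 17.45
ee_pos: [0.6641, -0.0901, 0.0874]
tcp_rot: [1.241, 2.874, -0.008]
contact_force: [2.9, -9.7, -4.3]
gripper_width: 0.001
```

Request:
{"method": "carry_out", "body": {"commands": [{"xyz": [0.2,0.06,0],"rot": [0,0,-2],"claw": 1},{"xyz": [0.42,0.12,0],"rot": [0,0,-4],"claw": 1}]}}

```text
clock: 17.7
ee_pos: [0.6617, -0.0851, 0.0873]
tcp_rot: [1.141, 2.918, -0.007]
contact_force: [1.1, -7.6, -2.8]
gripper_width: -0.001
```

Request:
{"method": "carry_out", "body": {"commands": [{"xyz": [0.2,0.06,0],"rot": [0,0,-2],"claw": 1},{"xyz": [0.42,0.12,0],"rot": [0,0,-4],"claw": 1}]}}

```text
clock: 17.95
ee_pos: [0.6592, -0.08, 0.0874]
tcp_rot: [1.039, 2.958, -0.004]
contact_force: [1.2, -5.8, -1.5]
gripper_width: 0.001
```

```bash
cat > ana.py <<'E'
from h import *
D=[(.6523,-.155,2.611,1.742,-4.7,-3.0),(.6638,-.1365,2.269,2.168,-3.0,-4.4),(.6663,-.1282,2.112,2.321,-3.1,-4.8),(.6676,-.1217,1.989,2.427,-2.1,-5.0),(.6682,-.1152,1.859,2.527,-2.5,-5.3),
(.6684,-.1099,1.722,2.62,-.7,-9.2),(.6683,-.1066,1.629,2.676,.8,-11.3),(.6679,-.103,1.534,2.729,1.7,-12.3),(.6671,-.0991,1.438,2.78,2.5,-12.3),
(.6659,-.0948,1.34,2.828,3.1,-11.3),(.6641,-.0901,1.241,2.874,2.9,-9.7),(.6617,-.0851,1.141,2.918,1.1,-7.6),(.6592,-.08,1.039,2.958,1.2,-5.8)]
S=[];F=[]
for x,y,a,b,fx,fy in D:
    q=np.array([x,y])-H; r=np.hypot(*q); s=np.degrees(np.arctan2(q[1],q[0])+np.arcsin(.019/r))
    t=np.radians(s); n=np.array([-np.sin(t),np.cos(t)]); S.append(s);F.append(-(n@[fx,fy])); X=Ro.from_rotvec([a,b,0]).as_matrix()[:,0]
    print(round(s,1),round(np.degrees(np.arctan2(X[1],X[0]))-90,1),round(F[-1],2))
S=np.array(S);F=np.array(F)
from scipy.optimize import curve_fit
f=lambda s,b,A,c,w:b+A*np.clip(1-((s-c)/w)**2,0,None)
print(curve_fit(f,S,F,[5,7,32,15])[0])
i=F-5>.7; print("centroid",(S[i]*(F[i]-5)).sum()/(F[i]-5).sum())
E
python3 ana.py
```

```text
-23.7 -22.6 4.64
-4.3 -2.6 4.61
3.5 5.4 4.6
9.4 11.3 4.59
15.2 17.3 4.46
19.9 23.4 8.41
22.8 27.3 10.73
26.0 31.3 11.8
29.5 35.3 11.93
33.5 39.3 11.13
38.0 43.3 9.43
43.1 47.3 6.3
48.1 51.3 4.77
[ 4.64037229  7.35457103 29.86354196 14.62207664]
centroid 29.069549208443117
```

The hump is clear: drag goes from 4.6 N to 12 N and back, centred on a measured spoke angle of about 30°, with the pulley now at 48°. I'll move the fingers across the window, push the other spoke back clockwise over the hump as a cross-check, then come up to the top anticlockwise with the same face used for this reading.

```bash
python3 - <<'E'
from h import *
p0,y0=fin(51,r=.062); print(p0,frame()[0])
N=13
for k in range(1,N+1):
    f=k/N; phi=34-(34+18)*f if False else None
    # phi from finger angle at s=51 to that for cw spoke -42 with 8mm gap
    a0=51-np.degrees(np.arcsin(.019/.065)); a1=-42+np.degrees(np.arctan2(.027,.0595)); a=a0+(a1-a0)*min(1,f*13/12)
    yy=141+( 48-141)*min(1,f*13/12); t=np.radians(a); p=np.array([*(H+.063*np.array([np.cos(t),np.sin(t)])),.088])
    print(k,round(a,1),rel(p,yy,p0,mk(141)))
E
```

```text
[ 0.65778364 -0.07677404  0.088     ] [ 0.65924477 -0.08003245  0.08740443]
1 29.7 ([-0.39, -0.33, 0.0], [0.0, 0.0, 7.8])
2 25.4 ([-0.82, -0.52, 0.0], [0.0, 0.0, 15.5])
3 21.1 ([-1.24, -0.74, 0.0], [0.0, 0.0, 23.3])
4 16.8 ([-1.64, -0.99, 0.0], [0.0, 0.0, 31.0])
5 12.5 ([-2.02, -1.27, 0.0], [0.0, 0.0, 38.8])
6 8.2 ([-2.38, -1.58, 0.0], [0.0, 0.0, 46.5])
7 3.9 ([-2.71, -1.91, 0.0], [0.0, 0.0, 54.3])
8 -0.4 ([-3.02, -2.27, 0.0], [0.0, 0.0, 62.0])
9 -4.7 ([-3.3, -2.65, 0.0], [0.0, 0.0, 69.8])
10 -9.0 ([-3.56, -3.05, 0.0], [0.0, 0.0, 77.5])
11 -13.3 ([-3.78, -3.47, 0.0], [0.0, 0.0, 85.3])
12 -17.6 ([-3.97, -3.9, 0.0], [0.0, 0.0, 93.0])
13 -17.6 ([-3.97, -3.9, 0.0], [0.0, 0.0, 93.0])
```

Request:
{"method": "carry_out", "body": {"commands": [{"xyz": [-0.8,-0.3,0],"rot": [0,0,0],"claw": 1},{"xyz": [-1.2,-0.7,0],"rot": [0,0,8],"claw": 1},{"xyz": [-1.6,-1.0,0],"rot": [0,0,18],"claw": 1},{"xyz": [-2.0,-1.3,0],"rot": [0,0,28],"claw": 1},{"xyz": [-2.4,-1.6,0],"rot": [0,0,38],"claw": 1},{"xyz": [-2.7,-1.9,0],"rot": [0,0,48],"claw": 1},{"xyz": [-3.0,-2.3,0],"rot": [0,0,58],"claw": 1},{"xyz": [-3.3,-2.6,0],"rot": [0,0,68],"claw": 1},{"xyz": [-3.6,-3.0,0],"rot": [0,0,78],"claw": 1},{"xyz": [-3.8,-3.5,0],"rot": [0,0,88],"claw": 1},{"xyz": [-4.0,-3.9,0],"rot": [0,0,93],"claw": 1},{"xyz": [-4.0,-3.9,0],"rot": [0,0,93],"claw": 1}]}}

```text
clock: 19.45
ee_pos: [0.6648, -0.1333, 0.0874]
tcp_rot: [2.867, 1.283, 0.002]
contact_force: [0.7, 0.0, 0.1]
gripper_width: -0.001
```

```bash
python3 - <<'E'
from h import *
s=sense(); print(s["clock"],s["ee_pos"],yaw(),s["contact_force"])
p0,R0=frame()
for g in (.004,0,-.002): print(g,rel(*fin(-42,g,side=-1,r=.062)))
a,y=fin(0,side=-1,r=.062)
for D in (2,3,4,6): 
    b,y2=fin(-D,side=-1,r=.062); print(D,rel(b,y2,a,mk(y)))
d=get_image("wrist"); cv2.imwrite("pics/wrist6.png",d["pixels"][:,:,::-1])
E
```

```text
19.45 [ 0.66475427 -0.13329451  0.08740296] 48.21008975262647 [0.72003415 0.03570046 0.13103514]
0.004 ([-0.26, 0.33, -0.06], [0.0, -0.1, 0.2])
0 ([-0.66, 0.32, -0.06], [0.0, -0.1, 0.2])
-0.002 ([-0.86, 0.32, -0.06], [0.0, -0.1, 0.2])
2 ([-0.22, 0.06, 0.0], [0.0, 0.0, 2.0])
3 ([-0.33, 0.09, 0.0], [0.0, 0.0, 3.0])
4 ([-0.44, 0.12, 0.0], [0.0, 0.0, 4.0])
6 ([-0.66, 0.16, 0.0], [0.0, 0.0, 6.0])
```

View pics/wrist6.png

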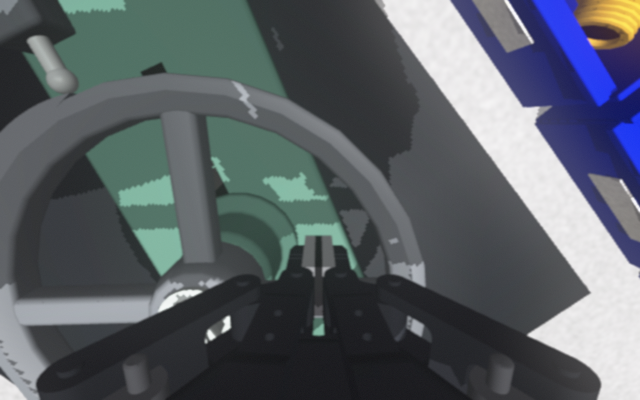

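Wrist view: fingers are in the window, the spoke at (190,190) stands at about 48°, and the ball (62,82) is at the rim. Now I'll push the other spoke back clockwise.

Request:
{"method": "carry_out", "body": {"commands": [{"xyz": [-0.2,0.2,0],"rot": [0,0,0],"claw": 1},{"xyz": [-0.4,0.3,0],"rot": [0,0,0],"claw": 1},{"xyz": [-0.7,0.3,0],"rot": [0,0,0],"claw": 1},{"xyz": [-0.9,0.3,0],"rot": [0,0,2],"claw": 1}]}}

```text
clock: 20.0
ee_pos: [0.662, -0.1412, 0.0875]
tcp_rot: [2.889, 1.23, 0.008]
contact_force: [6.7, 1.7, -2.5]
gripper_width: -0.001
```

Request:
{"method": "carry_out", "body": {"commands": [{"xyz": [-0.22,0.06,0],"rot": [0,0,2],"claw": 1},{"xyz": [-0.44,0.12,0],"rot": [0,0,4],"claw": 1}]}}

```text
clock: 20.25
ee_pos: [0.6606, -0.1444, 0.0876]
tcp_rot: [2.931, 1.128, 0.011]
contact_force: [8.2, 4.9, -4.1]
gripper_width: 0.002
```

Request:
{"method": "carry_out", "body": {"commands": [{"xyz": [-0.22,0.06,0],"rot": [0,0,2],"claw": 1},{"xyz": [-0.44,0.12,0],"rot": [0,0,4],"claw": 1}]}}

```text
clock: 20.5
ee_pos: [0.6588, -0.1477, 0.0876]
tcp_rot: [2.969, 1.025, 0.014]
contact_force: [11.0, 5.4, -4.8]
gripper_width: 0.002
```

Request:
{"method": "carry_out", "body": {"commands": [{"xyz": [-0.22,0.06,0],"rot": [0,0,2],"claw": 1},{"xyz": [-0.44,0.12,0],"rot": [0,0,4],"claw": 1}]}}

```text
clock: 20.75
ee_pos: [0.6566, -0.1511, 0.0876]
tcp_rot: [3.003, 0.921, 0.017]
contact_force: [11.0, 7.1, -5.5]
gripper_width: 0.0
```

Request:
{"method": "carry_out", "body": {"commands": [{"xyz": [-0.22,0.06,0],"rot": [0,0,2],"claw": 1},{"xyz": [-0.44,0.12,0],"rot": [0,0,4],"claw": 1}]}}

```text
clock: 21.0
ee_pos: [0.6539, -0.1547, 0.0877]
tcp_rot: [3.033, 0.815, 0.018]
contact_force: [12.8, 5.3, -5.8]
gripper_width: 0.001
```

Request:
{"method": "carry_out", "body": {"commands": [{"xyz": [-0.22,0.06,0],"rot": [0,0,2],"claw": 1},{"xyz": [-0.44,0.12,0],"rot": [0,0,4],"claw": 1}]}}

```text
clock: 21.25
ee_pos: [0.6504, -0.1583, 0.0876]
tcp_rot: [3.06, 0.709, 0.016]
contact_force: [10.4, 3.9, -5.6]
gripper_width: 0.001
```

Request:
{"method": "carry_out", "body": {"commands": [{"xyz": [-0.22,0.06,0],"rot": [0,0,2],"claw": 1},{"xyz": [-0.44,0.12,0],"rot": [0,0,4],"claw": 1}]}}

```text
clock: 21.5
ee_pos: [0.6463, -0.1619, 0.0876]
tcp_rot: [3.082, 0.602, 0.013]
contact_force: [8.1, 3.8, -3.4]
gripper_width: -0.002
```

Request:
{"method": "carry_out", "body": {"commands": [{"xyz": [-0.22,0.06,0],"rot": [0,0,2],"claw": 1},{"xyz": [-0.44,0.12,0],"rot": [0,0,4],"claw": 1}]}}

```text
clock: 21.75
ee_pos: [0.6416, -0.1653, 0.0875]
tcp_rot: [3.102, 0.495, 0.008]
contact_force: [5.6, 1.8, -3.0]
gripper_width: -0.001
```

Request:
{"method": "carry_out", "body": {"commands": [{"xyz": [-0.22,0.06,0],"rot": [0,0,2],"claw": 1},{"xyz": [-0.44,0.12,0],"rot": [0,0,4],"claw": 1}]}}

```text
clock: 22.0
ee_pos: [0.6373, -0.1679, 0.0875]
tcp_rot: [3.117, 0.386, 0.006]
contact_force: [5.3, 2.8, -1.7]
gripper_width: 0.001
```

Request:
{"method": "carry_out", "body": {"commands": [{"xyz": [-0.22,0.06,0],"rot": [0,0,2],"claw": 1},{"xyz": [-0.44,0.12,0],"rot": [0,0,4],"claw": 1}]}}

```text
clock: 22.25
ee_pos: [0.6333, -0.1701, 0.0875]
tcp_rot: [3.129, 0.277, 0.006]
contact_force: [5.0, 1.5, -2.3]
gripper_width: 0.001
```

```bash
cat > ana2.py <<'E'
from h import *
from scipy.optimize import curve_fit
D=[(.662,-.1412,6.7,1.7),(.6606,-.1444,8.2,4.9),(.6588,-.1477,11,5.4),(.6566,-.1511,11,7.1),(.6539,-.1547,12.8,5.3),(.6504,-.1583,10.4,3.9),(.6463,-.1619,8.1,3.8),(.6416,-.1653,5.6,1.8),(.6373,-.1679,5.3,2.8),(.6333,-.1701,5,1.5)]
S=[];F=[]
for x,y,fx,fy in D:
    q=np.array([x,y])-H; r=np.hypot(*q); s=90+np.degrees(np.arctan2(q[1],q[0])-np.arcsin(.019/r)); t=np.radians(s-90); n=np.array([-np.sin(t),np.cos(t)])
    S.append(s);F.append(n@[fx,fy]); print(round(s,1),round(F[-1],2),round(r,4))
f=lambda s,b,A,c,w:b+A*np.clip(1-((s-c)/w)**2,0,None)
print(curve_fit(f,S,F,[5,7,32,15])[0])
E
python3 ana2.py
```

```text
46.9 5.82 0.0645
43.9 9.31 0.0647
40.6 11.86 0.0649
37.1 13.06 0.0649
33.1 13.62 0.065
28.6 11.0 0.0648
23.8 8.94 0.0647
18.6 5.88 0.0644
14.0 5.82 0.0642
9.9 5.18 0.0642
[ 5.62874329  7.74665585 34.22315682 13.13548861]
```

The clockwise pass puts the hump centre at 34.2° and the anticlockwise pass at 29.9°, a symmetric climbing bias, so the top is at about 32°. I'll cross back to the other spoke and come up to it anticlockwise.

```bash
python3 - <<'E'
from h import *
p0,R0=frame(); print(p0,yaw())
q=p0[:2]-H; a0=np.degrees(np.arctan2(q[1],q[0])); a1=9.9-np.degrees(np.arctan2(.027,.06))
for k in range(1,12):
    f=min(1,k/10); a=a0+(a1-a0)*f; y=10+90*f; t=np.radians(a); print(k,round(a,1),rel((*(H+.0635*np.array([np.cos(t),np.sin(t)])),.0875),y))
E
```

```text
[ 0.63329842 -0.17010188  0.08754327] 10.103481319762365
1 -58.0 ([0.49, -0.24, 0.01], [0.0, -0.2, -8.9])
2 -53.1 ([0.98, -0.47, 0.01], [0.1, -0.2, -17.9])
3 -48.3 ([1.45, -0.73, 0.01], [0.1, -0.2, -26.9])
4 -43.4 ([1.89, -1.03, 0.01], [0.1, -0.2, -35.9])
5 -38.6 ([2.31, -1.37, 0.01], [0.1, -0.2, -44.9])
6 -33.7 ([2.7, -1.74, 0.01], [0.1, -0.2, -53.9])
7 -28.9 ([3.05, -2.14, 0.01], [0.1, -0.2, -62.9])
8 -24.0 ([3.37, -2.57, 0.02], [0.2, -0.2, -71.9])
9 -19.2 ([3.66, -3.03, 0.02], [0.2, -0.2, -80.9])
10 -14.3 ([3.9, -3.51, 0.02], [0.2, -0.1, -89.9])
11 -14.3 ([3.9, -3.51, 0.02], [0.2, -0.1, -89.9])
```

Request:
{"method": "carry_out", "body": {"commands": [{"xyz": [0.8,-0.3,0],"rot": [0,0,0],"claw": 1},{"xyz": [1.2,-0.6,0],"rot": [0,0,-9],"claw": 1},{"xyz": [1.6,-0.8,0],"rot": [0,0,-19],"claw": 1},{"xyz": [1.9,-1.0,0],"rot": [0,0,-29],"claw": 1},{"xyz": [2.3,-1.4,0],"rot": [0,0,-39],"claw": 1},{"xyz": [2.7,-1.7,0],"rot": [0,0,-49],"claw": 1},{"xyz": [3.0,-2.1,0],"rot": [0,0,-59],"claw": 1},{"xyz": [3.4,-2.6,0],"rot": [0,0,-69],"claw": 1},{"xyz": [3.7,-3.0,0],"rot": [0,0,-79],"claw": 1},{"xyz": [3.9,-3.5,0],"rot": [0,0,-89],"claw": 1},{"xyz": [3.9,-3.5,0],"rot": [0,0,-90],"claw": 1}]}}

```text
clock: 23.62
ee_pos: [0.6643, -0.1287, 0.0873]
tcp_rot: [-2.015, -2.41, 0.001]
contact_force: [0.5, 0.8, 0.1]
gripper_width: 0.003
```

```bash
python3 - <<'E'
from h import *
s=sense(); print(s["clock"],s["ee_pos"],yaw(),s["contact_force"])
for ss,g in ((9.9,.002),(12,0)): print(g,rel(*fin(ss,g,side=1,r=.062)))
E
```

```text
23.625 [ 0.66426948 -0.12866221  0.08727613] 100.21537783319201 [0.51930396 0.79477619 0.05632605]
0.002 ([0.48, 0.53, -0.07], [-0.1, 0.0, 0.3])
0 ([0.9, 0.6, -0.07], [-0.1, 0.0, -1.8])
```

Request:
{"method": "carry_out", "body": {"commands": [{"xyz": [0.2,0.2,0],"rot": [0,0,0],"claw": 1},{"xyz": [0.4,0.4,0],"rot": [0,0,0],"claw": 1},{"xyz": [0.6,0.5,0],"rot": [0,0,-1],"claw": 1}]}}

```text
clock: 24.0
ee_pos: [0.6681, -0.1233, 0.0874]
tcp_rot: [1.992, 2.428, -0.004]
contact_force: [-1.1, -4.8, -1.4]
gripper_width: -0.001
```

Request:
{"method": "carry_out", "body": {"commands": [{"xyz": [0.2,0.06,0],"rot": [0,0,-2],"claw": 1},{"xyz": [0.4,0.1,0],"rot": [0,0,-4],"claw": 1}]}}

```text
clock: 24.25
ee_pos: [0.6685, -0.1188, 0.0874]
tcp_rot: [1.905, 2.496, -0.001]
contact_force: [1.2, -4.4, -0.7]
gripper_width: -0.003
```

Request:
{"method": "carry_out", "body": {"commands": [{"xyz": [0.2,0.06,0],"rot": [0,0,-2],"claw": 1},{"xyz": [0.42,0.12,0],"rot": [0,0,-4],"claw": 1}]}}

```text
clock: 24.5
ee_pos: [0.6686, -0.1138, 0.0874]
tcp_rot: [1.816, 2.562, -0.0]
contact_force: [1.4, -4.9, -1.7]
gripper_width: 0.001
```

Request:
{"method": "carry_out", "body": {"commands": [{"xyz": [0.2,0.06,0],"rot": [0,0,-2],"claw": 1},{"xyz": [0.42,0.12,0],"rot": [0,0,-4],"claw": 1}]}}

```text
clock: 24.75
ee_pos: [0.6687, -0.1104, 0.0874]
tcp_rot: [1.724, 2.623, -0.002]
contact_force: [2.4, -7.9, -2.5]
gripper_width: 0.004
```

```bash
cat > st.py <<'E'
from h import *
s=sense(); q=s["ee_pos"][:2]-H; r=np.hypot(*q); a=np.degrees(np.arctan2(q[1],q[0])+np.arcsin(.019/r)); t=np.radians(a)
print(s["clock"],"s",a,"r",r,"yaw-90",yaw()-90,"F",-np.array([-np.sin(t),np.cos(t)])@s["contact_force"][:2],s["contact_force"])
E
python3 st.py
```

```text
24.75 s 19.387601769374342 r 0.06476233703015631 yaw-90 23.358552091556234 F 8.2478985636299 [ 2.37156646 -7.90913159 -2.46426243]
```

Request:
{"method": "carry_out", "body": {"commands": [{"xyz": [0.2,0.06,0],"rot": [0,0,-2],"claw": 1},{"xyz": [0.42,0.12,0],"rot": [0,0,-4],"claw": 1}]}}

```text
clock: 25.0
ee_pos: [0.6686, -0.107, 0.0875]
tcp_rot: [1.63, 2.679, -0.003]
contact_force: [2.6, -9.6, -3.5]
gripper_width: -0.003
```

Request:
{"method": "carry_out", "body": {"commands": [{"xyz": [0.2,0.06,0],"rot": [0,0,-2],"claw": 1},{"xyz": [0.42,0.12,0],"rot": [0,0,-4],"claw": 1}]}}

```text
clock: 25.25
ee_pos: [0.6682, -0.1034, 0.0875]
tcp_rot: [1.535, 2.733, -0.004]
contact_force: [5.6, -11.1, -4.1]
gripper_width: -0.002
```

Request:
{"method": "carry_out", "body": {"commands": [{"xyz": [0.2,0.06,0],"rot": [0,0,-2],"claw": 1},{"xyz": [0.42,0.12,0],"rot": [0,0,-4],"claw": 1}]}}

```text
clock: 25.5
ee_pos: [0.6675, -0.0994, 0.0876]
tcp_rot: [1.438, 2.784, -0.004]
contact_force: [5.6, -11.0, -6.0]
gripper_width: -0.004
```

```bash
python3 st.py
```

```text
25.5 s 29.0609871591355 r 0.06496597098113648 yaw-90 35.347145073010324 F 12.364280117747828 [  5.57770158 -11.04556757  -6.00753079]
```

Request:
{"method": "carry_out", "body": {"commands": [{"xyz": [0.15,0.05,0],"rot": [0,0,-1],"claw": 1}]}}

```text
clock: 25.62
ee_pos: [0.667, -0.0978, 0.0876]
tcp_rot: [1.415, 2.796, -0.004]
contact_force: [5.7, -11.0, -5.2]
gripper_width: 0.001
```

```bash
python3 st.py
```

```text
25.625 s 30.611060914153903 r 0.06484435510872473 yaw-90 36.318980179178936 F 12.374184409918119 [  5.74538576 -10.9785153   -5.16850543]
```

Peak drag (12.4 N) at 30.6°, which is the target. Backing off the spoke, then lifting clear.

Request:
{"method": "carry_out", "body": {"commands": [{"xyz": [-0.5,0,0],"rot": [0,0,0],"claw": 1},{"xyz": [-1.2,0,0],"rot": [0,0,0],"claw": 1},{"xyz": [-2.0,-0.2,0],"rot": [0,0,0],"claw": 1},{"xyz": [-2.2,-0.3,0],"rot": [0,0,0],"claw": 1},{"xyz": [-2.2,-0.3,-3],"rot": [0,0,0],"claw": 1},{"xyz": [-2.2,-0.3,-8],"rot": [0,0,0],"claw": 1},{"xyz": [-2.2,-0.3,-13],"rot": [0,0,0],"claw": 1},{"xyz": [-2.2,-0.3,-15],"rot": [0,0,0],"claw": 1},{"xyz": [-2.2,-0.3,-15],"rot": [0,0,0],"claw": 1}]}}

```text
clock: 26.75
ee_pos: [0.6763, -0.1146, 0.2388]
tcp_rot: [1.42, 2.799, 0.001]
contact_force: [0.4, -0.5, 0.4]
gripper_width: -0.001
```

```bash
python3 - <<'E'
from h import *
s=sense(); print(s["clock"],s["ee_pos"],yaw(),s["contact_force"])
for n in("wrist","scene"):
    d=get_image(n); c=d["pixels"][:,:,::-1]
    np.save(n+"7.npy",d,allow_pickle=True); cv2.imwrite(f"pics/{n}7full.png",c)
    c=cv2.resize(c[170:320,230:430],None,fx=4,fy=4,interpolation=cv2.INTER_CUBIC) if n=="scene" else c
    cv2.imwrite(f"pics/{n}7.png",c)
E
```

```text
26.75 [ 0.67629606 -0.11464295  0.2388221 ] 126.20881122120225 [ 0.37462076 -0.45322843  0.35032228]
```

View pics/wrist7.png

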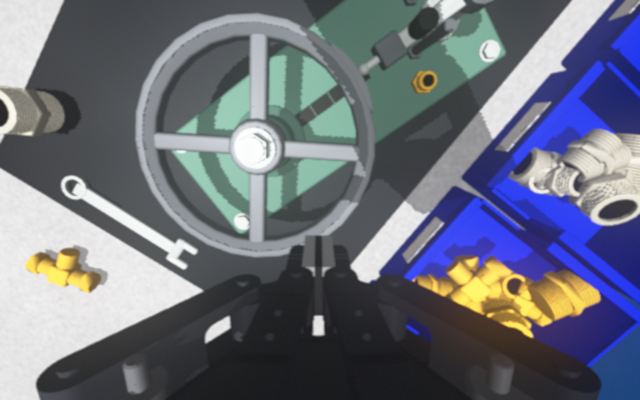

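View pics/scene7.png

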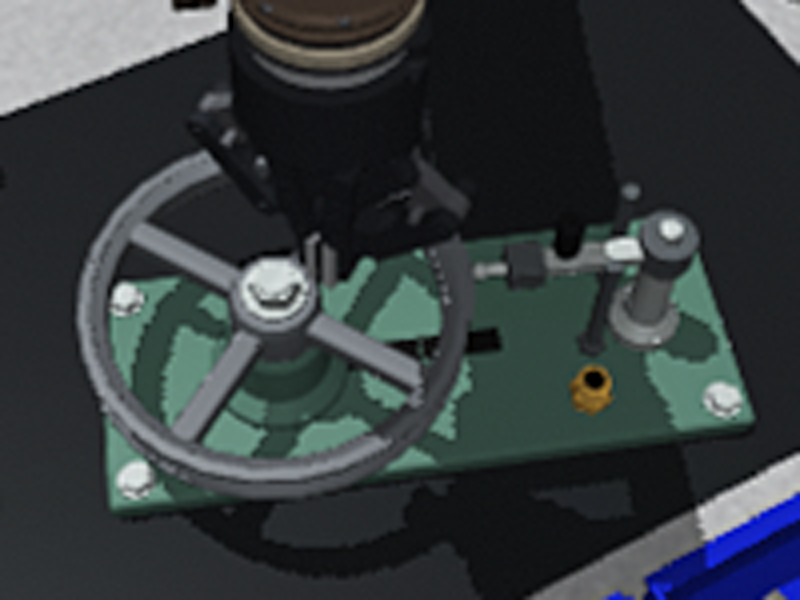

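```bash
python3 - <<'E'
from h import *
d=np.load("wrist7.npy",allow_pickle=True).item()
im=cv2.imread("pics/wrist7full.png")[0:180,230:470]
im=np.clip(im.astype(float)*1.5,0,255).astype(np.uint8)
cv2.imwrite("pics/w7z.png",cv2.resize(im,None,fx=3.3,fy=3.3,interpolation=cv2.INTER_CUBIC))
P={k:onz(d,*uv,.1)[:2] for k,uv in {"U":(259,40),"D":(257,238),"L":(158,143),"R":(356,152)}.items()}
for a,b in(("D","U"),("L","R")): v=P[b]-P[a]; print(a,b,np.degrees(np.arctan2(v[1],v[0])))
h=(P["U"]+P["D"])/2; print(h,(P["L"]+P["R"])/2)
c=onz(d,452,0,.123); print(c)
E
```

```text
D U 122.50960640482829
L R 33.55593999298031
[ 0.60574619 -0.11461329] [ 0.60540159 -0.11488537]
[0.66696103 0.06983239 0.123     ]
```

View pics/w7z.png

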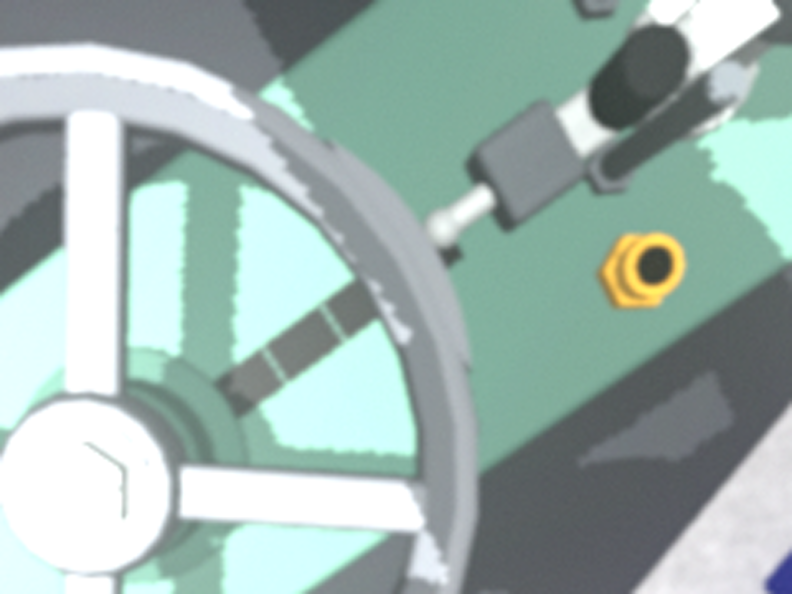

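Zoomed wrist view: the bent lip runs from (330,145) to (468,360). From the hub (90,485) that is 54.8° to 18.3°, with its middle at 36.5°, and the ball (442,228) lies at 36.1°. The top is therefore at the feeler within about a degree, the arm is still at its stop, and the fittings are undisturbed. Handing in.

```bash
python3 -c "
from plant import *
print(job_done())"
```

```text
the job is handed in; nothing more can be done
None
```

I swung the gauge arm round to its stop, found the rim's one high spot by its drag on the feeler, and left the pulley standing with that spot at the feeler. The job was handed in after about 27 of the 70 s; no verdict was reported, and the feeler's contact force itself cannot be read from here.

- **Gauge arm:** I pushed it by the knob until the force climbed from 12 to 28 N with no further movement. The last pictures still show the arm at its stop.
- **Feeling the high spot:** I nudged the spokes round with closed fingers at about 0.56 rad/s or less. Drag was 4.6 to 5.6 N on the true rim and rose to 12 to 13.6 N over the high spot, well under the 25 N limit. I turned only about 170 degrees, because the pictures had already shown roughly where the bulge was and the drag rose there; I did not make a full turn.
- **Finding the top:** Pushing anticlockwise put the top at a spoke angle of 29.9 degrees, and clockwise at 34.2 degrees. I put that 4-degree gap down to finger geometry and the climb onto the hump, and aimed for about 31 degrees; I stopped at 30.6, on the peak drag.
- **Last checks:** In the final close picture the bent lip's middle and the feeler ball line up within about 1 degree, against roughly 7 allowed. That picture gave the spoke angle as about 33 degrees, 2 to 3 degrees more than the finger position did.
- **Clear at the end:** The gripper is lifted clear with no contact force, and in the pictures the loose fittings look undisturbed.

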